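# Clamp the cell carrier in its jig

### The job

The clear acrylic cell carrier lies loose and crooked in the jig. Slide it fully home, its long edge against the two locating pins and its short end against the end stop's screw, pushing gently (under 10 N) because the cells are brittle; then push the toggle clamp's handle down over centre until it locks on its stop and the rubber pad holds the carrier, without forcing it. Let go, and leave the other things on the bench where they are.

Things in the scene. Friction and masses are not known exactly. Their poses are not given: they have to be found in the camera images.
- jig: Jig: aluminium plate 240 x 250 x 12 mm (x, y, z) on 4 mm feet, fixed to the bench; origin under its centre at bench height, its top at z = 16 mm. Two steel locating pins, 12 mm across, stand 11 mm above the top at (x, y) = (-45, -4) and (45, -4) mm. The end stop is at its +x end, the toggle clamp near (0, 23), up to 4 mm off.
- carrier: Loose clear acrylic plate 140 x 90 x 15 mm (x, y, z), 0.18 to 0.31 kg, dark cells on top; origin under its centre. Home, its +y long edge touches both pins (origin at y = -55 mm in the jig's frame), its +x short end touches the stop screw (x between -9 and 19 mm), axes parallel to the jig's. At first x = -28 to -18, y = -76 to -64 mm, up to 0.1 rad crooked; sliding it takes 1 to 4 N.
- handle: Clamp handle: steel bar with a black round grip 18 mm across, from 60 to 145 mm along its x axis; origin at its inner pin. Open, its x axis points up, leaning up to 20 deg to the jig's +y. It closes by swinging to +y and down till level on its stop, origin then 78 mm above the bench, 30 mm from where it was. It is stiff (to 13 N at 112 mm) from 25 deg above level, gives way at 10, then drops home.
- pad: Rubber pad 18 mm across, 14 mm high, under the end of the clamp's arm (48 mm from pivot to pad); origin at the centre of its lower face. At first the arm is tipped up about 60 deg, the pad near (0, -20) mm in the jig's frame and 80 mm above the bench; as the handle closes it lands on the carrier's bare strip near its +y edge.
- jar: Amber jar with a black lid, 60 mm across, 75 mm high; origin under its centre. To be left alone.
- tray: Grey tray 120 x 160 x 30 mm with one divider; origin under its centre. To be left alone.
- brush: Brush with a wooden handle, lying along its x axis. To be left alone.
- end_stop_face (a point): End stop on the jig: block 22 x 26 x 18 mm; this point is the middle of its front (-x) face, at (97, -55, 24) mm in the jig's frame. A level 8 mm stop screw (tip: stop_tip) and a lock nut stick out of it to -x, towards the carrier. The screw is set differently each time, its tip 8 to 36 mm out from this face, and gives no way: only touch tells it well.
Things that resemble listed ones, but are neither listed nor needed, are in the scene too. There is more than one size of the carrier; the job needs the larger.

How it is judged:
On the way, in this order (a step that is already met when the one before it is completed fails the run):
1. the carrier is home against both pins and the end stop while the clamp is still open (x of stop_tip in the frame of carrier below 0.072 m and y of carrier in the frame of jig above -0.057 m and angle between the x axis of carrier and the x axis of jig, either way round below 0.02 rad and angle between handle's own x axis and vertical below 0.7 rad), for 0.2 s.
2. the handle is over centre on its stop and the pad presses on the carrier (angle between handle's own x axis and vertical above 1.53 rad and contact force between pad and carrier above 20 N), for 0.2 s.
At the end, for the whole second after the job is handed in: The carrier lies flat with its long edge within 2 mm of both pins, its end within 2 mm of the stop screw's tip (stop_tip) and square to 0.02 rad; the handle rests over centre, level; the pad presses on it with over 20 N; all at rest (all of step 2 and x of stop_tip in the frame of carrier below 0.072 m and y of carrier in the frame of jig above -0.057 m and angle between the x axis of carrier and the x axis of jig, either way round below 0.02 rad and angle between carrier's own z axis and vertical below 0.03 rad and linear speed of carrier below 0.02 m/s and angular speed of handle below 0.1 rad/s); the robot touches nothing.
It fails at once if the robot pushes on the carrier with more than 12 N (contact force between any of the fingers, the arm and carrier above 12 N).
It fails at once if the robot pushes on the handle with more than 25 N (contact force between any of the fingers, the arm and handle above 25 N).
It fails at once if jar, tray or brush moved more than 20 mm (distance of any of jar, tray, brush from where it was at the start of the episode above 0.02 m).
It also fails if it takes over 61 s, if anything falls off the work surface, if the arm or the gripper's body presses on something with over 40 N, if the wrist force passes 120 N, or if a joint passes its speed limit or range.

### The arm

A 7-joint arm with a two-finger parallel gripper is mounted at the origin on the work surface. World frame = base frame: x ahead of the robot, y to its left, z up, the work surface at z = 0. Lengths are in m, angles in rad, forces in N, time in s.
With the tool pointing down it reaches from about 0.4 to 0.85 m from the base axis. Payload 6.9 kg.
Tool frame: the origin (TCP) lies midway between the tips of the shut fingers; the grasp point (between the pads) lies behind it (ctrl.pinch_z is the z of the grasp point in the tool frame, in m); z points along the fingers, y is the direction in which the jaws open and shut (so a half turn about z gives the same grasp; the last joint's range is limited). The gripper opens to 85 mm and grips with 20 to 120 N. Pads are 22 mm wide; open, the fingers measure 114 mm over their backs; the gripper's body (76 mm by 85 mm) begins 54 mm behind the grasp point. The pads swing forward as they close: fully open they stand 13 mm farther back than shut.
Start: joints at [-1.238, 0.507, -0.238, 1.5, 0.126, 1.149, -0.155], TCP at [0.141, 0.609, 0.231] pointing down, gripper open.
Joint ranges: [-3.08, 3.08], [-0.24, 2.05], [-1.43, 1.35], [0, 2.5], [-1.52, 4.66], [0.17, 1.96], [-2.89, 2.89]. Speed limits (rad/s): [2.39, 2.39, 3.14, 3.14, 3.14, 3.14, 3.14].

### API

Orientations are given as a unit quaternion [w, x, y, z].
In Python, from station import ctrl, get_state, vision, ticket, models gives the robot as it stands. Calls block until the motion is done:
- ctrl.movep(position, orientation): joint-space move of the TCP to a pose.
- ctrl.movel(position, frame=None, max_speed=0.15): straight line of the TCP; frame=None keeps the orientation; max_speed is the mean speed in m/s.
- ctrl.set_joints(angles): joint-space move.
- ctrl.ungrasp() and ctrl.close_gripper(force=None): open the fingers fully, or close them until they stop; force is the grip in N (None keeps the last).
- ctrl.pause(seconds).
- ctrl.ik(position, orientation): joint angles nearest the present ones, or None.
- get_state(): the state.
- vision.grab_frame(name): name is "side" or "top"; returns (picture, depth): 400x640x3 uint8, blue, green, red; 400x640 float32, m along the optical axis (not along the pixel's ray), 0 where there is no reading.
- vision.camera_info(name): a dict with "mtx" (3x3 intrinsics, pixels), "R" (3x3) and "t" (3): a world point X has camera coordinates R X + t. Camera axes: x right, y down, z forward; pixel columns grow to the right and rows downward; lengths in m; the calibration is good to about 2 mm. A picture is of the moment at which its call begins. camera_info takes no time and is no camera call.
A pose or a line that the arm cannot do raises ctrl.Unreachable and nothing moves.
- ticket.close_job(): hands the job in, once; it reports no verdict.
Trained networks look in the newest picture that a camera, given by its name, has taken for a name from the list of things; names that differ only in an ending like _2 or _b are one class to them, and where a whole thing is asked for, a point or a joint stands for the part that bears it (a point fixed in the world has none). Each returns a list of dicts, best first, with "p" (0 to 1); they miss things now and then, are a little off and sometimes report something else, mostly with a low value. They report only what shows in the picture. A call takes as long as a camera call. They do not tell look-alikes from the thing itself.
- models.recognise(camera, target): "point" ([column, row] in pixels, amid what is visible of it).
- models.masks_of(camera, target): "mask" (400x640 bool, what is visible of it) and "point" ([column, row] in pixels, amid what is visible of it).
The state is a dict: "time": time; "qpos": joint angles; "qd": joint speeds; "tau": joint torques, N m; "tcp_pos": TCP position; "eef_rot": TCP orientation; "contact_force": force on the tool from outside, world axes, zero at the start; "wrist_torque": the same for the moment, N m; "width": finger opening in m.
Only numpy, scipy, OpenCV 4.12 (cv2) and the standard library are available. Lean on these libraries where they do the work, as an engineer would, in place of code of your own. Each camera call takes 0.05 s, during which the arm holds its last target. There are 200 camera calls.

## Working session

There is one attempt and no reset: what is moved stays moved. The work goes in short steps, each a Python script; the robot and the scene stay as the last script left them, time stands still between calls to the robot, and variables do not carry over. Pictures are saved under pics/ and viewed, about 8 in all and at most 12, crops included, and the job is handed in when it is done.

```bash
ls; mkdir -p pics; cat > h.py <<'E'
import numpy as np, cv2
from station import ctrl, get_state, vision, ticket, models
def info(n):
    c=vision.camera_info(n); return np.array(c["mtx"]),np.array(c["R"]),np.array(c["t"])
def proj(n,X):
    K,R,t=info(n); c=np.atleast_2d(X)@R.T+t; u=c@K.T; return u[:,:2]/u[:,2:]
def back(n,uv,depth):
    K,R,t=info(n); uv=np.atleast_2d(uv).astype(float); d=np.atleast_1d(depth)
    r=np.c_[uv,np.ones(len(uv))]@np.linalg.inv(K).T*d[:,None]; return (r-t)@R
def onplane(n,uv,z):
    K,R,t=info(n); uv=np.atleast_2d(uv).astype(float); C=-R.T@t
    r=np.c_[uv,np.ones(len(uv))]@np.linalg.inv(K).T@R; return C+r*((z-C[2])/r[:,2:])
E
python3 - <<'E'
from h import *
for n in("top","side"):
    im,d=vision.grab_frame(n); cv2.imwrite(f"pics/{n}0.png",im); np.save(f"{n}0.npy",d)
    K,R,t=info(n); print(n,(-R.T@t).round(3),K[0,0],R.round(2).tolist())
    for o in("jig","carrier","handle","pad","end_stop_face","jar","tray","brush"):
        for r in models.masks_of(n,o)[:4]:
            m=r["mask"]; p=np.array(r["point"]); ok=m&(d>0)
            ys,xs=np.nonzero(ok)
            X=back(n,np.c_[xs,ys],d[ok]) if len(xs) else np.zeros((1,3))
            print(o,round(r["p"],2),p.round(),m.sum(),np.median(X,0).round(3),np.ptp(X,0).round(3))
print(get_state(), ctrl.pinch_z)
E
```

```text
pics
top [0.47  0.008 1.554] 507.8645907334824 [[0.0, -1.0, -0.01], [-1.0, -0.0, -0.05], [0.05, 0.01, -1.0]]
jig 0.73 [325. 176.] 4269 [0.633 0.002 0.017] [0.274 0.281 0.09 ]
carrier 0.8 [417. 186.] 737 [ 0.603 -0.277  0.012] [0.108 0.113 0.023]
carrier 0.7 [356. 203.] 1399 [ 0.559 -0.088  0.031] [0.151 0.112 0.031]
handle 0.67 [308. 179.] 57 [0.603 0.045 0.198] [0.016 0.021 0.124]
handle 0.48 [472. 176.] 415 [ 0.633 -0.419  0.072] [0.066 0.08  0.092]
end_stop_face 0.6 [356. 156.] 96 [ 0.696 -0.097  0.032] [0.062 0.022 0.046]
tray 0.81 [177. 238.] 2161 [0.443 0.459 0.005] [0.163 0.187 0.048]
tray 0.55 [441. 261.] 725 [ 0.383 -0.355  0.018] [0.195 0.079 0.036]
brush 0.95 [442. 261.] 665 [ 0.381 -0.356  0.018] [0.194 0.068 0.03 ]
brush 0.22 [359. 157.] 55 [ 0.692 -0.097  0.032] [0.049 0.018 0.024]
side [ 0.461 -0.937  1.036] 386.97873149671943 [[0.99, -0.11, 0.0], [-0.08, -0.7, -0.71], [0.08, 0.7, -0.71]]
jig 0.77 [341. 213.] 2511 [ 0.636 -0.018  0.015] [0.284 0.311 0.041]
carrier 0.82 [344. 278.] 669 [ 0.605 -0.283  0.01 ] [0.112 0.114 0.026]
carrier 0.64 [325. 230.] 977 [ 0.562 -0.09
[... 438 characters left out ...]
9 0.21 ]
{'time': 0.9, 'qpos': array([-1.23847976,  0.50751825, -0.23758103,  1.50021876,  0.12571088,
        1.14888597, -0.1548033 ]), 'qd': array([ 0.00035637, -0.00101149,  0.00097984,  0.00271446, -0.00037043,
       -0.00052932,  0.00070462]), 'tau': array([ 1.04393919e-03, -6.20348811e+01, -2.18423545e+00, -2.49950927e+01,
        1.41284321e-02,  2.52291313e-03,  1.50888172e-05]), 'tcp_pos': array([0.14058236, 0.60896848, 0.23125648]), 'eef_rot': array([ 5.99575009e-07,  1.13183726e-01,  9.93574076e-01, -2.60644655e-05]), 'contact_force': array([ 0.7262444 , -0.68108501,  0.11519568]), 'wrist_torque': array([0.05265326, 0.00471387, 0.03901552]), 'width': 0.08520126086328754} -0.0187
```

View pics/top0.png

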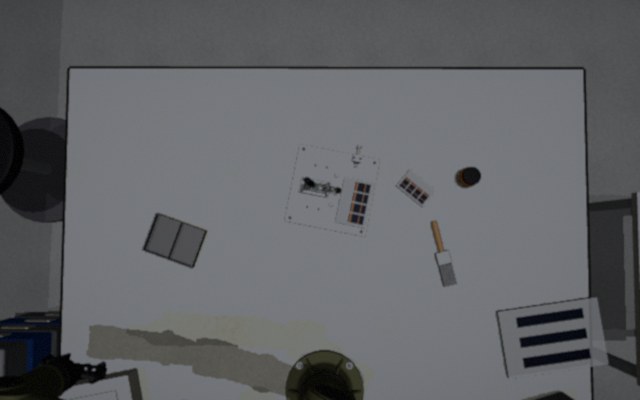

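View pics/side0.png

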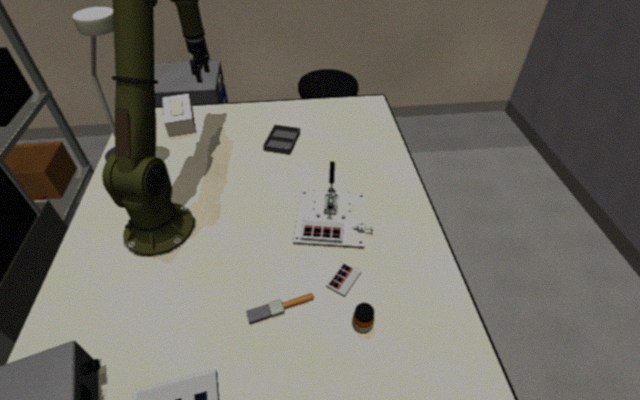

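The top view shows the jig at (332,190). The candidates for the carrier are the plate on the jig at (356,203), the small look-alike at (417,186) and the big panel at (550,335). The description, on the jig and 140x90, picks (356,203). The handle is at (308,182), the end stop at (357,156), the brush at (443,255), the jar at (468,177) and the tray at (176,240).

```bash
python3 - <<'E'
from h import *
ims=[]
for n,(x0,y0) in (("top",(280,140)),("side",(285,150))):
    acc=np.mean([vision.grab_frame(n)[0].astype(float) for _ in range(8)],0)
    np.save(f"{n}avg.npy",acc)
    c=acc[y0:y0+100,x0:x0+110]; c=np.clip(c*1.5,0,255).astype(np.uint8)
    ims.append(cv2.resize(c[:, :110],None,fx=7 if 0 else 3.6,fy=5.8 if 0 else 3.6,interpolation=cv2.INTER_CUBIC))
    m=models.masks_of(n,"jig")[0]["mask"]
    d=vision.grab_frame(n)[1]
    for o in("jig","carrier"):
        ms=models.masks_of(n,o)
        for r in ms[:2]:
            ys,xs=np.nonzero(r["mask"]); P=onplane(n,np.c_[xs,ys],.016 if o=="jig" else .031)[:,:2].astype(np.float32)*1000
            print(n,o,round(r["p"],2),cv2.minAreaRect(P))
    if n=="top":
        for lo,hi in((.012,.022),):
            ok=d[130:250,270:400]>0; ys,xs=np.nonzero(ok); ys+=130; xs+=270
            X=back(n,np.c_[xs,ys],d[ys,xs]); 
            k=X[:,2]>.04; print(np.c_[X[k],xs[k],ys[k]].round(3)[::4])
cv2.imwrite("pics/crop1.png",np.hstack(ims))
E
```

```text
top jig 0.91 ((611.718505859375, -24.067398071289062), (250.333984375, 271.65826416015625), 79.07710266113281)
top carrier 0.72 ((602.01220703125, -271.52618408203125), (104.76668548583984, 70.76435852050781), 51.90921401977539)
top carrier 0.58 ((558.5646362304688, -88.69780731201172), (92.94670104980469, 141.12301635742188), 78.79288482666016)
[[ 6.82e-01 -9.30e-02  4.30e-02  3.56e+02  1.61e+02]
 [ 6.13e-01  5.40e-02  2.01e-01  3.05e+02  1.78e+02]
 [ 6.13e-01  4.30e-02  2.04e-01  3.09e+02  1.78e+02]
 [ 6.10e-01  4.90e-02  2.04e-01  3.07e+02  1.79e+02]
 [ 6.23e-01  6.50e-02  5.30e-02  3.03e+02  1.80e+02]
 [ 6.08e-01  4.90e-02  2.01e-01  3.07e+02  1.80e+02]
 [ 6.11e-01  3.80e-02  1.77e-01  3.11e+02  1.80e+02]
 [ 6.05e-01  5.10e-02  2.05e-01  3.06e+02  1.81e+02]
 [ 6.05e-01  4.10e-02  2.02e-01  3.10e+02  1.81e+02]
 [ 6.02e-01  5.40e-02  2.05e-01  3.05e+02  1.82e+02]
 [ 6.03e-01  4.30e-02  2.02e-01  3.09e+02  1.82e+02]
 [ 6.09e-01  3.40e-02  1.42e-01  3.13e+02  1.82e+02]
 [ 5.99e-01  5.10e-02  2.06e-01  3.06e+02  1.83e+02]
 [ 6.02e-01  4.10e-02  1.83e-01  3.10e+02  1.83e+02]
 [ 6.15e-0
[... 2995 characters left out ...]
e+02  1.92e+02]
 [ 5.85e-01  5.00e-03  5.30e-02  3.23e+02  1.93e+02]
 [ 5.83e-01 -3.20e-02  8.00e-02  3.36e+02  1.93e+02]
 [ 5.77e-01 -6.00e-02  4.10e-02  3.45e+02  1.96e+02]
 [ 5.26e-01 -1.14e-01  4.10e-02  3.63e+02  2.13e+02]]
side jig 0.82 ((611.2356567382812, -32.19866943359375), (260.1682434082031, 264.3498229980469), 78.83216857910156)
side jig 0.36 ((410.5497741699219, -360.2330627441406), (198.43182373046875, 46.86233139038086), 11.237236976623535)
side carrier 0.92 ((603.3189086914062, -295.2642822265625), (105.6344985961914, 67.51387023925781), 50.813507080078125)
side carrier 0.62 ((560.2171630859375, -96.6275634765625), (103.17011260986328, 140.90960693359375), 80.68293762207031)
```

View pics/crop1.png

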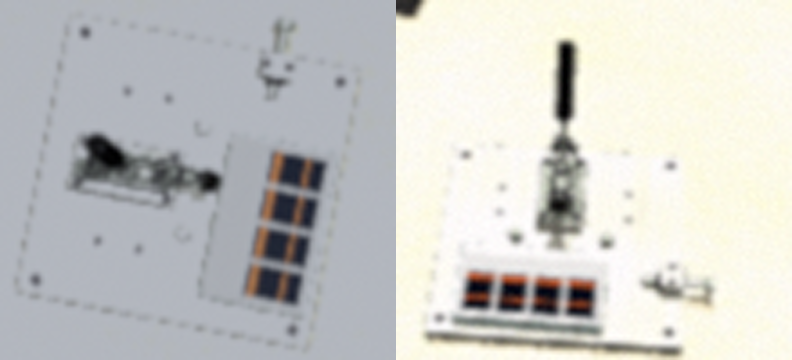

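The crop confirms the choice. The carrier with four cells lies in the jig, its +y edge at crop (230,137)-(202,297), and the pins are at (203,127) and (182,233). The clamp is open and its handle leans to +y, with the tip at (100,148).

```bash
python3 - <<'E'
from h import *
def px(c,o): return (np.array(c)+.5)/3.6-.5+np.array(o)
def refine(n,c,o,w=2.2):
    a=np.load(f"{n}avg.npy").sum(2); u=px(c,o)
    for _ in range(4):
        ys,xs=np.mgrid[int(u[1]-3):int(u[1]+5),int(u[0]-3):int(u[0]+5)]
        v=a[ys,xs]; v=np.clip(np.median(v)-15-v,0,None)*np.exp(-((xs-u[0])**2+(ys-u[1])**2)/2/w**2)
        if v.sum()<1: break
        u=np.array([(xs*v).sum(),(ys*v).sum()])/v.sum()
    return u
res={}
for n,o,S in(("top",(280,140),[(85,32),(340,82),(292,329),(36,280)]),("side",(285,150),[(465-396,154),(671-396,166),(669-396,331),(438-396,317)])):
    U=np.array([refine(n,s,o) for s in S]); W=onplane(n,U,.017)[:,:2]; print(n,U.round(1).tolist(),(W*1000).round(1).tolist())
    c=W.mean(0)
    # order: top: (+x,+y),(+x,-y),(-x,-y),(-x,+y); side: (-x,+y),(+x,+y),(+x,-y),(-x,-y)
    if n=="side": W=W[[1,2,3,0]]
    v=(W[0]+W[1]-W[2]-W[3])/2; w=(W[0]+W[3]-W[1]-W[2])/2
    y=np.arctan2(v[1],v[0]); y2=np.arctan2(-w[0],w[1]); print("centre",c,"size",np.linalg.norm(v),np.linalg.norm(w),"yaw",y,y2)
    res[n]=(c,(y+y2)/2)
c,y=res["top"]; R=np.array([[np.cos(y),-np.sin(y)],[np.sin(y),np.cos(y)]])
J=lambda P:((P-c)@R*1000).round(1).tolist()
print("pins",J(onplane("top",[px(p,(280,140)) for p in((203,127),(182,233))],.027)[:,:2]))
print("carrier corners",J(onplane("top",[px(p,(280,140)) for p in((230,137),(328,155),(303,316),(200,297))],.031)[:,:2]))
print("screw tip, block",J(onplane("top",[px(p,(280,140)) for p in((269,97),(273,84))],.024)[:,:2]))
d=np.load("top0.npy"); ys,xs=np.mgrid[174:192,300:318]; ys,xs=ys.ravel(),xs.ravel(); X=back("top",np.c_[xs,ys],d[ys,xs]); X=X[(X[:,2]>.11)&(X[:,2]<.23)]
X=X[np.argsort(X[:,2])]; print("handle jig",np.c_[J(X[:,:2]),X[:,2]*1000].round(0)[::3].tolist())
print(get_state()["time"])
E
```

```text
top [[303.2, 148.5], [374.1, 162.3], [360.8, 231.1], [289.4, 217.4]] [[723.2, 66.2], [681.4, -149.8], [472.2, -109.1], [513.2, 106.9]]
centre [ 0.59750675 -0.02145572] size 0.21352428707861512 0.2198631081958371 yaw -0.19174225954635876 -0.1891765487334063
side [[303.9, 192.5], [360.8, 195.6], [360.2, 242.6], [297.0, 237.9]] [[514.0, 102.7], [723.7, 63.5], [681.3, -154.8], [473.4, -111.8]]
centre [ 0.59811179 -0.02509066] size 0.2128353358834565 0.22034202930459892 yaw -0.19423607172700494 -0.18948510009002376
pins [[45.5, -3.7], [-45.3, -3.5]]
carrier corners [[41.2, -27.5], [42.1, -110.7], [-94.0, -115.5], [-95.0, -28.4]]
screw tip, block [[81.4, -53.4], [92.9, -54.6]]
handle jig [[-5.0, 53.0, 118.0], [-12.0, 65.0, 133.0], [1.0, 56.0, 139.0], [-12.0, 62.0, 144.0], [-7.0, 57.0, 153.0], [-2.0, 58.0, 164.0], [-8.0, 60.0, 168.0], [-9.0, 62.0, 173.0], [-4.0, 60.0, 183.0], [2.0, 64.0, 188.0], [-1.0, 63.0, 195.0], [5.0, 75.0, 200.0], [3.0, 69.0, 201.0], [-2.0, 79.0, 202.0], [-7.0, 78.0, 203.0], [-8.0, 67.0, 203.0], [-7.0, 75.0, 205.0], [-4.0, 73.0, 205.0], [-12.0, 72.0, 205.0], [-6.0, 70.0, 206.0], [0.0, 66.0, 207.0], [-6.0, 67.0, 207.0], [-3.0, 68.0, 209.0]]
2.1
```

```bash
cat >> h.py <<'E'
C=np.array([.5977,-.0225]); YAW=-.191
RJ=np.array([[np.cos(YAW),-np.sin(YAW)],[np.sin(YAW),np.cos(YAW)]])
def W(x,y,z):  # jig mm -> world m
    return np.r_[C+RJ@[x/1e3,y/1e3],z/1e3]
def Jg(p): return np.r_[RJ.T@(np.array(p[:2])-C),p[2]]*1e3
def quat(toolx): return np.array([0,np.cos(toolx/2),np.sin(toolx/2),0])
def F(): # force in jig axes
    f=np.array(get_state()["contact_force"]); return np.r_[RJ.T@f[:2],f[2]]
E
python3 - <<'E'
from h import *
for k in(1,-1):
    q=quat(YAW+k*np.pi/2)
    for P in((-125,-68,23),(-10,-150,23),(-3,30,170),(-3,130,90)): print(k,P,None if (j:=ctrl.ik(W(*P),q)) is None else np.round(j,2))
E
```

```text
1 (-125, -68, 23) [-0.05  0.58  0.21  2.16 -0.28  0.43  0.19]
1 (-10, -150, 23) [-0.03  0.73  0.45  1.85 -0.48  0.67  0.52]
1 (-3, 30, 170) [-0.31  0.55  0.41  1.66 -0.25  0.98 -0.  ]
1 (-3, 130, 90) [-0.4   0.67  0.32  1.67 -0.26  0.85 -0.16]
-1 (-125, -68, 23) [ 0.36  0.59 -0.4   2.15  0.48  0.48  2.54]
-1 (-10, -150, 23) [ 0.5   0.7  -0.39  1.84  0.41  0.68  2.81]
-1 (-3, 30, 170) [ 0.18  0.54 -0.37  1.65  0.22  0.99  2.68]
-1 (-3, 130, 90) [ 0.09  0.68 -0.5   1.67  0.39  0.9   2.38]
```

```bash
cat >> h.py <<'E'
Q=quat(YAW+np.pi/2)
def push(d,travel,thr,f0,step=1.0,speed=.03,fine=3.5,log=3):
    """step along d (jig, mm) till reaction force over thr; returns travelled"""
    d=np.array(d,float); p0=Jg(get_state()["tcp_pos"]); s=0; n=0; cmd=p0.copy()
    fprev=0
    while s<travel:
        ds=step if fprev<fine else .3
        s+=ds; ctrl.movel(W(*(p0+d*s)),max_speed=speed)
        f=-(F()-f0)@d; fprev=f; n+=1
        if n%log==0 or f>fine: print(f"s {s:.1f} f {f:.1f} t {get_state()['time']:.2f} {Jg(get_state()['tcp_pos']).round(1)}")
        if f>thr: break
    return s
E
python3 - <<'E'
from h import *
ctrl.close_gripper()
p=get_state()["tcp_pos"]; ctrl.movel([p[0],p[1],.36],max_speed=.3); print(get_state()["time"])
ctrl.movep(W(-128,-68,250),Q); print(get_state()["time"])
ctrl.movel(W(-128,-68,23),max_speed=.25); s=get_state();print(s["time"],Jg(s["tcp_pos"]),F(),s["width"])
ctrl.pause(.1); f0=F(); print(f0)
push([1,0,0],20,4.0,f0,step=2.,fine=9)
E
```

```text
3.4417
6.1
7.1583 [-127.42067098  -68.03665035   23.69181599] [-0.37521845 -1.52346763 -0.5498139 ] 0.00022218540612969106
[ 0.08262119 -0.11778198 -0.16232838]
s 6.0 f -0.7 t 8.01 [-121.   -67.9   24. ]
s 12.0 f 0.3 t 8.76 [-115.   -67.9   24.1]
s 18.0 f -0.0 t 9.51 [-109.   -67.9   24.1]
```

```bash
python3 - <<'E'
from h import *
f0=np.array([.1,-.1,-.2])
push([1,0,0],20,6.0,f0,step=1.5,fine=5,log=1)
E
```

```text
s 1.5 f -0.0 t 10.01 [-105.3  -67.9   24.1]
s 3.0 f 0.3 t 10.26 [-104.1  -67.9   24. ]
s 4.5 f 0.3 t 10.51 [-102.5  -67.9   24.1]
s 6.0 f 0.5 t 10.76 [-100.8  -67.9   24.1]
s 7.5 f 0.4 t 11.01 [-99.2 -67.9  24.1]
s 9.0 f 0.8 t 11.26 [-97.8 -67.9  24.1]
s 10.5 f 0.6 t 11.51 [-96.3 -67.9  24.1]
s 12.0 f 1.5 t 11.76 [-94.7 -67.9  24.1]
s 13.5 f 0.9 t 12.01 [-93.3 -67.9  24.1]
s 15.0 f -0.3 t 12.26 [-91.8 -67.9  24.1]
s 16.5 f 0.1 t 12.51 [-90.3 -67.9  24.1]
s 18.0 f 0.7 t 12.76 [-88.8 -67.9  24.1]
s 19.5 f 0.0 t 13.01 [-87.3 -67.9  24.1]
s 21.0 f 1.0 t 13.26 [-85.8 -67.9  24.1]
```

```bash
cat >> h.py <<'E'
def see(name):
    out=[]
    for n,(x0,y0) in (("top",(280,140)),("side",(285,150))):
        acc=np.mean([vision.grab_frame(n)[0].astype(float) for _ in range(3)],0)
        out.append(cv2.resize(np.clip(acc[y0:y0+100,x0:x0+110]*1.5,0,255).astype(np.uint8),None,fx=3.6,fy=3.6,interpolation=cv2.INTER_CUBIC))
    cv2.imwrite(f"pics/{name}.png",np.hstack(out))
E
python3 - <<'E'
from h import *
see("c2"); print(get_state()["time"],F())
E
```

```text
13.5583 [-0.91339341  0.14295826  0.28834496]
```

View pics/c2.png

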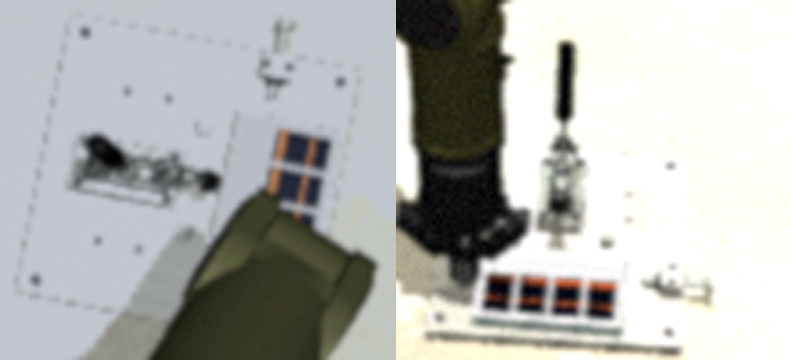

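Top crop: the carrier has moved about 18 mm to +x, with its cells now at (300,150), the finger behind it and the screw tip still ahead at (270,97). Next comes the push to +y against the pins.

```bash
python3 - <<'E'
from h import *
ctrl.movel(W(-92,-68,24),max_speed=.1)
ctrl.movel(W(-92,-68,60),max_speed=.2)
ctrl.movel(W(-6,-134,60),max_speed=.25)
ctrl.movel(W(-6,-134,23.5),max_speed=.15)
ctrl.pause(.1); f0=F(); print(get_state()["time"],f0)
ctrl.movel(W(-6,-126,23.5),max_speed=.03)
s=push([0,1,0],10,5.0,f0,step=1.5,fine=4,log=1)
if s>=10: push([0,1,0],16,5.0,f0,step=.8,fine=4,log=1)
E
```

```text
15.2167 [0.86134839 0.82440377 0.59165779]
s 1.5 f 0.5 t 15.88 [  -6.  -123.8   23.7]
s 3.0 f 1.2 t 16.13 [  -5.9 -122.4   23.7]
s 4.5 f 1.0 t 16.38 [  -5.9 -120.9   23.7]
s 6.0 f 1.0 t 16.63 [  -5.9 -119.3   23.7]
s 7.5 f 1.3 t 16.88 [  -6.  -117.8   23.7]
s 9.0 f 0.4 t 17.13 [  -5.9 -116.3   23.7]
s 10.5 f 1.8 t 17.38 [  -5.9 -114.8   23.7]
s 0.8 f 1.1 t 17.63 [  -5.9 -113.9   23.7]
s 1.6 f 1.6 t 17.88 [  -5.9 -113.2   23.7]
s 2.4 f 1.5 t 18.13 [  -5.9 -112.4   23.7]
s 3.2 f 1.0 t 18.38 [  -5.9 -111.5   23.7]
s 4.0 f 2.2 t 18.63 [  -5.9 -110.7   23.7]
s 4.8 f 1.6 t 18.88 [  -5.9 -110.1   23.7]
s 5.6 f 3.8 t 19.13 [  -5.5 -109.8   23.8]
s 6.4 f 6.5 t 19.38 [  -5.5 -109.7   23.9]
```

```bash
python3 - <<'E'
from h import *
ctrl.movel(W(-6,-116,24),max_speed=.1)
ctrl.movel(W(-6,-118,60),max_speed=.2)
ctrl.movel(W(-96,-56,60),max_speed=.25)
ctrl.movel(W(-96,-56,23.5),max_speed=.15)
ctrl.pause(.1); f0=F(); print(get_state()["time"],f0)
ctrl.movel(W(-88,-56,23.5),max_speed=.04)
s=push([1,0,0],14,5.5,f0,step=1.6,fine=3.5,log=2)
if s>=14: push([1,0,0],25,5.5,f0,step=.8,fine=3.5,log=1)
E
```

```text
21.0417 [-0.53672022  0.07016487  0.23077354]
s 3.2 f 1.3 t 21.89 [-84.6 -55.9  23.8]
s 6.4 f 1.0 t 22.39 [-80.7 -55.9  23.8]
s 9.6 f 0.7 t 22.89 [-77.6 -55.9  23.8]
s 12.8 f -0.5 t 23.39 [-74.4 -55.9  23.8]
s 0.8 f 1.7 t 23.89 [-72.  -55.9  23.8]
s 1.6 f 0.7 t 24.14 [-71.2 -55.9  23.8]
s 2.4 f 1.1 t 24.39 [-70.4 -56.   23.8]
s 3.2 f 0.8 t 24.64 [-69.6 -56.   23.8]
s 4.0 f 3.2 t 24.89 [-69.4 -55.9  23.7]
s 4.8 f 5.3 t 25.14 [-69.3 -55.9  23.7]
s 5.1 f 5.4 t 25.39 [-69.2 -55.9  23.7]
s 5.4 f 7.1 t 25.64 [-69.2 -55.9  23.6]
```

```bash
python3 - <<'E'
from h import *
ctrl.movel(W(-76,-56,24),max_speed=.1)
ctrl.movel(W(-76,-58,60),max_speed=.2)
ctrl.movel(W(4,-118,60),max_speed=.25)
ctrl.movel(W(4,-118,23.5),max_speed=.15)
ctrl.pause(.1); f0=F(); print(get_state()["time"],f0)
ctrl.movel(W(4,-112.5,23.5),max_speed=.04)
push([0,1,0],8,5,f0,step=.7,fine=3.5,log=1)
ctrl.movel(W(4,-116,24),max_speed=.1)
ctrl.movel(W(4,-122,80),max_speed=.2)
see("c3"); print(get_state()["time"])
E
```

```text
27.2667 [-0.42447236 -0.64627146 -0.3354007 ]
s 0.7 f 0.2 t 27.80 [   4.4 -111.    24.1]
s 1.4 f 0.2 t 28.05 [   4.3 -110.4   24. ]
s 2.1 f -0.1 t 28.30 [   4.2 -109.9   24. ]
s 2.8 f 3.1 t 28.55 [   4.2 -109.8   24. ]
s 3.5 f 5.3 t 28.80 [   4.3 -109.7   24.1]
29.7833
```

View pics/c3.png

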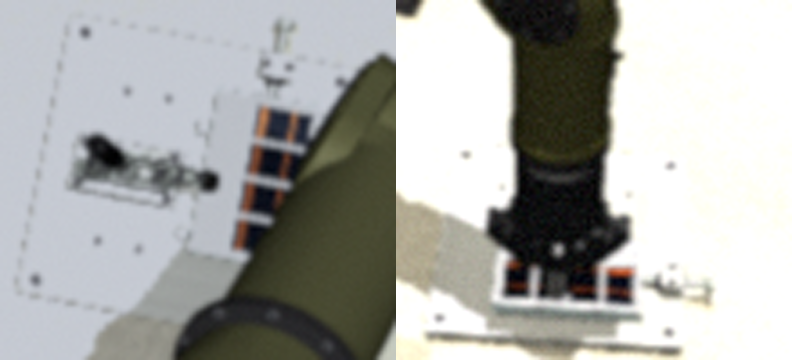

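Top crop: the carrier's long edge at (215,95)-(187,250) touches both pins, and its end is at the screw tip near (268,97). The touch readings agree: hard stops at y -109.7 (twice) and x -69.3. Next is the handle, first to about 55° with force checks.

```bash
cat >> h.py <<'E'
def hpos(th,s=116,hx=-4,gap=0):
    a=np.clip((th-12)/78,0,1); O=np.array([41+26*a,63+15*a]); t=np.radians(th)
    P=O+s*np.array([np.sin(t),np.cos(t)])+(9+gap)*np.array([-np.cos(t),np.sin(t)])
    return np.array([hx,P[0]-9.7,P[1]])
E
python3 - <<'E'
from h import *
ctrl.movel(W(4,-122,235),max_speed=.3)
a=hpos(12,gap=12); ctrl.movel(W(-4,a[1],235),max_speed=.3)
ctrl.movel(W(*a),max_speed=.2); ctrl.pause(.1); f0=F(); np.save("f0.npy",f0); print(get_state()["time"],a,f0)
for th in range(12,57,4):
    ctrl.movel(W(*hpos(th)),max_speed=.06); f=F()-f0
    print(th,f.round(1),Jg(get_state()["tcp_pos"]).round(1),round(get_state()["time"],2))
    if np.linalg.norm(f)>12: break
see("c4")
E
```

```text
31.65 [ -4.          34.87665652 180.83126719] [-1.1395488  -0.52252981 -0.05152079]
12 [-0.1  1.   0.5] [ -4.   47.6 178.5] 32.0
16 [ 1.1 -0.8  1.4] [ -3.7  56.1 178. ] 32.31
20 [ 1.9 -1.1  1.6] [ -3.7  65.3 176.8] 32.62
24 [ 2.8 -1.   1.5] [ -3.9  74.6 174.9] 32.92
28 [1.4 0.6 0.7] [ -4.2  83.6 172.5] 33.22
32 [ 1.4 -0.2 -0.5] [ -4.4  92.2 169.5] 33.52
36 [1.4 0.6 0.2] [ -4.4 100.7 166.4] 33.82
40 [ 1.5  0.7 -0. ] [ -4.1 109.1 162.9] 34.12
44 [ 1.5  1.1 -0.3] [ -4.1 117.  158.7] 34.42
48 [1.8 1.  0.1] [ -4.2 124.5 153.9] 34.71
52 [1.1 0.6 0.2] [ -4.3 131.4 148.8] 35.0
56 [ 0.4 -0.2 -0.4] [ -3.9 137.4 143.6] 35.29
```

View pics/c4.png

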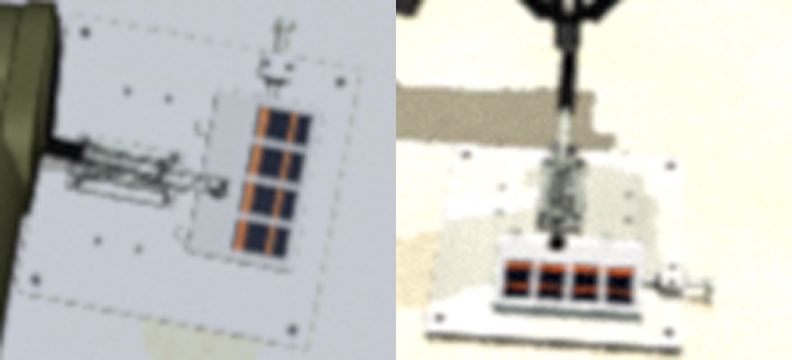

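The handle has swung with the finger: its bar shows at (65,148) in the top crop, the pad is coming down at (220,187), and the carrier is still home. I'll continue in finer steps through the stiff zone.

```bash
python3 - <<'E'
from h import *
f0=np.load("f0.npy")
th=56
while th<86:
    th+=2 if th<64 else 1.2
    ctrl.movel(W(*hpos(th)),max_speed=.04); f=F()-f0
    print(round(th,1),f.round(1),Jg(get_state()["tcp_pos"]).round(1),round(get_state()["time"],2))
    if np.linalg.norm(f)>18: print("stop"); break
see("c5")
E
```

```text
58 [ 0.8 -3.7  2.1] [ -3.8 139.4 141. ] 35.85
60 [ 1.3 -4.   3.6] [ -3.6 141.6 138.2] 36.11
62 [ 1.3 -5.8  4. ] [ -3.4 144.2 135.4] 36.37
64 [-0.3 -7.3  3.9] [ -3.2 146.4 132.4] 36.62
65.2 [ 0.5 -7.7  6. ] [ -3.1 147.6 130.6] 36.87
66.4 [ 0.9 -7.7  6.2] [ -3.1 149.3 128.8] 37.12
67.6 [ 0.7 -7.6  4.8] [ -3.  150.9 126.8] 37.37
68.8 [ 1.8 -8.   5.8] [ -3.  152.8 124.9] 37.62
70.0 [ 1.7 -5.7  5.2] [ -3.1 154.8 122.8] 37.87
71.2 [ 2.  -3.9  4.2] [ -3.3 157.  120.7] 38.12
72.4 [ 2.2 -2.8  3.1] [ -3.7 159.4 118.4] 38.37
73.6 [ 2.  -1.3  2.2] [ -4.2 161.4 115.9] 38.62
74.8 [0.1 0.8 0.1] [ -4.5 162.6 113.7] 38.87
76.0 [ 1.   0.7 -0.1] [ -4.4 163.6 111.7] 39.12
77.2 [ 1.2  1.1 -0.1] [ -4.2 164.4 109.8] 39.37
78.4 [1.9 0.9 0. ] [ -4.1 165.3 107.7] 39.62
79.6 [1.5 1.2 0.2] [ -4.1 166.4 105.6] 39.87
80.8 [ 1.6  0.1 -0.1] [ -4.1 167.4 103.5] 40.12
82.0 [ 1.1 -0.1  0.2] [ -4.1 168.3 101.3] 40.37
83.2 [ 1.1  1.3 -0.1] [ -4.1 169.2  99.2] 40.62
84.4 [ 1.3  0.5 -0.6] [ -4.1 170.1  97. ] 40.87
85.6 [ 1.3 -0.2 -0. ] [ -4.1 170.9  94.8] 41.12
86.8 [0.8 1.1 0.2] [ -4.1 171.6  92.7] 41.37
```

View pics/c5.png

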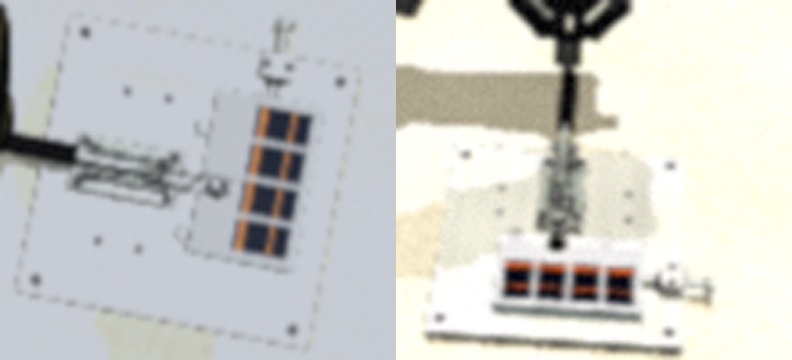

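The force peaked at about 10 N, then fell to zero as the handle gave way. I'll retreat and measure the handle and carrier.

```bash
python3 - <<'E'
from h import *
ctrl.movel(W(-4,165,200),max_speed=.25)
ctrl.movep(W(-150,190,300),Q)
see("c6"); d=np.median([vision.grab_frame("top")[1] for _ in range(3)],0)
ys,xs=np.mgrid[140:235,230:380]; ys,xs=ys.ravel(),xs.ravel(); k=d[ys,xs]>0; X=back("top",np.c_[xs,ys][k],d[ys,xs][k])
J=np.array([Jg(p) for p in X])
for y0 in range(70,230,10):
    m=(abs(J[:,0]+4)<7)&(abs(J[:,1]-y0)<5)&(J[:,2]>45); 
    if m.any(): print(y0,m.sum(),J[m].mean(0).round(0),J[m,2].max().round())
print(get_state()["time"],F())
E
```

```text
70 10 [-4. 69. 82.] 92.0
80 13 [-5. 81. 80.] 89.0
90 10 [-4. 91. 84.] 90.0
100 15 [ -4. 100.  85.] 90.0
110 18 [ -4. 110.  85.] 89.0
120 16 [ -5. 120.  86.] 90.0
130 16 [ -4. 130.  86.] 89.0
140 17 [ -4. 140.  85.] 91.0
150 17 [ -5. 150.  86.] 89.0
160 14 [ -4. 160.  86.] 90.0
170 16 [ -4. 170.  85.] 90.0
180 4 [ -4. 176.  86.] 89.0
43.4417 [-0.45190899 -0.4046355   0.18738519]
```

View pics/c6.png

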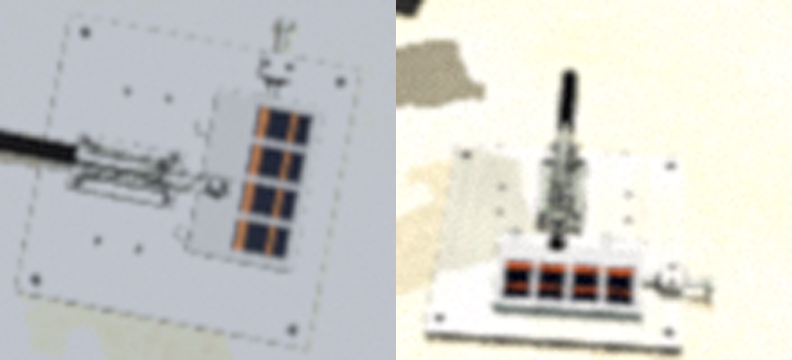

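```bash
python3 - <<'E'
from h import *
a,b=[cv2.imread(f"pics/{n}.png",0)[95:150,245:310].astype(np.float32) for n in("c3","c6")]
print(cv2.phaseCorrelate(a,b,cv2.createHanningWindow(a.shape[::-1],cv2.CV_32F)))
ticket.close_job(); print(get_state()["time"])
E
```

```text
((-0.10218960339108918, -0.025615664974331764), 0.7491216646300422)
the job is handed in; nothing more can be done
the job is handed in; nothing more can be done
```

The carrier is home against both pins and the stop screw. The clamp is closed over centre, and I handed the job in shortly after 43 s on the robot's clock (limit 61 s). I got no verdict back.

- **Carrier:** I slid it along x, then y, then x again to the screw, then re-seated it in y. It met a hard stop at the pins twice, at the same position, and at the screw. The highest push I read was 7.1 N, sampled after each small step. From just before clamping to just after, the picture shows it moved less than 0.1 mm.
- **Clamp:** I pushed the handle down over centre; the force peaked at about 10 N and then fell to zero as it gave way. The depth picture then showed the handle level along its whole length, its top at about 86 mm against the 87 mm expected. The pad sits on the carrier's bare strip.
- **Robot:** it was clear of everything when I handed in. It never went near the jar, tray or brush, but I did not re-measure their positions.

**Not confirmed or off:**
- **Pad force:** I could not measure the pad's force on the carrier; I inferred it from the handle being locked level.
- **Contact point on the grip:** the handle's origin ended about 30 mm nearer the clamp than I had assumed. The finger therefore pushed farther out on the grip than planned, at about 139 mm instead of 116 mm, which did no harm.

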